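# Lock the bayonet stopper into the soup carrier

### The job

Close the soup carrier for transport: pick up the stopper that has two pins sticking out of its sides, lower it into the carrier's neck with the pins going down through the two gaps, then turn it clockwise (seen from above) until it comes up against its stop and is held down tight, and let go. Leave the plain stopper without pins where it lies.

Things in the scene. Friction and masses are not known exactly. Their poses are not given: they have to be found in the camera images.
- stopper: Stopper, 0.25 kg: black disc 64 mm across, 22 high, flat on the counter. Two round black pins 12 mm thick stick out of its sides along own +x and -x, 108 mm tip to tip, axis 8 mm above the underside. On top, parallel to the pins, a steel bar 70 mm long (x), 16 wide (y), 45 to 65 mm above the underside, on two end posts. Origin: centre of the underside; z up. A half turn makes no difference.
- mouth (a point): Centre of the carrier's rim, 176 mm above the counter; z up. Fixed steel drum 170 mm across; on it a collar, 142 mm outside, 128 inside. Two tabs overhang inwards to an 84 mm opening; between them two gaps 68 deg wide, centred on this point's +x and -x, let the pins down (10 mm or 20 deg to spare). Sealing plate 26 mm below the rim. Pins turn clockwise under the tabs; the other way is blocked.
- seal (a joint): Sprung sealing plate under the stopper: 0 up, grows pressed down, to 0.008 m. Moves from 4 N (more than the stopper weighs), then 1 N per mm. The tabs' sloping undersides draw the stopper down from 34 to 68 deg clockwise of the gaps' centres, then run level to a solid stop at 80 deg; there it stays locked, seal about 0.0035. It may be pressed a few mm down while turning.
- plain_stopper: Plain stopper of another carrier, to be left alone: black disc 92 mm across and 22 mm high with no pins, and the same steel bar handle. Origin: centre of the underside; z up.

How it is judged:
By the outcome, as a careful person would: the job done as asked, in the order asked, and still so for the second after the job is handed in, with the robot touching nothing.
It also fails if it takes over 42 s, if anything falls off the work surface, if the arm or the gripper's body presses on something with over 40 N, if the wrist force passes 120 N, or if a joint passes its speed limit or range.

### The arm

A 6-joint arm with a two-finger parallel gripper is mounted at the origin on the work surface. World frame = base frame: x ahead of the robot, y to its left, z up, the work surface at z = 0. Lengths are in m, angles in rad, forces in N, time in s.
With the tool pointing down it reaches from about 0.375 to 0.975 m from the base axis. Payload 3.8 kg.
Tool frame: the origin (TCP) lies where the fingers leave the gripper's body, on its centre line; the fingertips stand 64 mm ahead of it and the grasp point (between the pads) lies 45 mm ahead of it (r.grip_point_offset is the distance from the TCP to the grasp point, in m); z points along the fingers, y is the direction in which the jaws open and shut (so a half turn about z gives the same grasp; the last joint's range is limited). The gripper opens to 88 mm and grips with 3 to 60 N. Pads are 18 mm wide; open, the fingers measure 123 mm over their backs; the gripper's body (75 mm by 187 mm) begins 45 mm behind the grasp point.
Start: joints at [-1.217, 0.264, 1.604, -0, 1.274, -0.037], TCP at [0.257, -0.624, 0.303] pointing down, gripper open.
Joint ranges: [-2.63, 2.63], [-0.94, 2.18], [0.31, 2.57], [-1.31, 4.45], [0, 2.66], [-2.55, 2.55]. Speed limits (rad/s): [2.57, 2.57, 3.14, 3.14, 3.14, 3.14].

### API

Orientations are given as a unit quaternion [x, y, z, w].
In Python, from cell import status, eyes, sign_off, r gives the robot as it stands.
- The arm moves only by the tool move_arm, never from a script. Its argument "plan" is a list of rows, each a list of 3 entries, a list of its own where there are three numbers: the opening, from -1 (shut) to 1 (fully open), then the shift along the world's x, y, z in mm, then the turn about the world's z in rad. In form: [[jaw, [dx, dy, dz], twist], ...]. A call has 1 to 20 rows; each row shifts and turns the commanded pose from where the row before left it; what a row does not reach is not made up. A row lasts 1/8 s, in which the tool goes at most 62.5 mm and 10.7 degrees, less where a joint would pass 70% of its speed; a pose out of reach is approached as far as the arm can. A call is refused whole if a number of a shift passes 62.5 or a number of a turn 0.188, either way. A call with a gripper value outside its range is refused whole. The fingers move at their own pace and stop on an object; the grip force is fixed at half the most. Time passes only in rows, so rows that do not move let the fingers close. It gives the time, the measured TCP pose, the force and the opening at its end, in the units of the state.
- status.read_state(): the state, without advancing time (a new reading comes with each control period).
- eyes.read_camera(name): name is "scene" or "top" or "wrist"; returns the picture (384x512x3 uint8, red, green, blue); there is no depth.
- eyes.get_calibration(name): a dict with "mtx" (3x3 intrinsics, pixels), "origin" and "orientation" of the camera in the world. Camera axes: x right, y down, z forward; pixel columns grow to the right and rows downward; lengths in m; the calibration is good to about 2 mm. A picture is of the moment at which its call begins: read the wrist's pose just before it. get_calibration takes no time and is no camera call; for the wrist camera it gives the pose at the moment of the call.
- sign_off(): hands the job in, once; it reports no verdict.
The state is a dict: "t": time; "joint_positions": joint angles; "dq": joint speeds; "joint_efforts": joint torques, N m; "position": TCP position; "eef_rot": TCP orientation; "contact_force": force on the tool from outside, world axes, zero at the start; "torque": the same for the moment, N m; "gripper_width": opening from 0.0 (shut) to 1.0 (fully open).
Only numpy, scipy, OpenCV 4.12 (cv2) and the standard library are available. Lean on these libraries where they do the work, as an engineer would, in place of code of your own. Each camera call takes 0.05 s, during which the arm holds its last target.

## Working session

There is one attempt and no reset: what is moved stays moved. The work goes in short steps, Python scripts to look and compute and a tool call to move; the robot and the scene stay as the last step left them, time stands still between calls to the robot, and variables do not carry over. Pictures are saved under pics/ and viewed, and the job is handed in when it is done.

Besides the shell and the picture viewer there is one more tool, called after "Request:" as name(argument=value, ...), one argument or row to a line, values as JSON. move_arm: Moves the arm, as the interface text tells. Its arguments: {"type":"object","properties":{"plan":{"type":"array","items":{"type":"array"}}},"required":["plan"]}

```bash
ls; mkdir -p pics
python3 - <<'E'
from cell import status, eyes, r
import cv2
print(status.read_state())
for n in ["scene","top","wrist"]:
    c=eyes.get_calibration(n); print(n,c)
    im=eyes.read_camera(n); cv2.imwrite(f"pics/{n}0.png",im[:,:,::-1])
E
```

```text
pics
{'t': 0.0, 'joint_positions': array([-1.21691633e+00,  2.64733605e-01,  1.60534006e+00, -9.29874116e-06,
        1.27367911e+00, -3.68985764e-02]), 'dq': array([-0.00088955,  0.00046044,  0.00082845, -0.00036134, -0.00041999,
       -0.00230672]), 'joint_efforts': array([ 2.81113382e-03, -5.02102983e+01, -3.56875992e+01,  7.30980118e-02,
        2.93510291e-02, -1.55690946e-04]), 'position': array([ 0.25691879, -0.6235971 ,  0.30141934]), 'eef_rot': array([ 9.80971327e-01,  1.94149654e-01, -1.74852027e-04, -1.06582066e-03]), 'contact_force': array([ 0.49000035, -0.1648243 , -0.34076407]), 'torque': array([ 0.05259773, -0.02470025, -0.0512832 ]), 'gripper_width': 1.0015873255141543}
scene {'mtx': array([[416.93280697,   0.        , 252.2426041 ],
       [  0.        , 416.93280697, 187.83280331],
       [  0.        ,   0.        ,   1.        ]]), 'origin': array([1.19902464, 0.25275819, 0.63433792]), 'orientation': array([ 0.49417128,  0.73494828, -0.39288402, -0.24756397])}
top {'mtx': array([[349.95663389,   0.        , 252.97859839],
       [  0.        , 349.95663389, 191.18125682],
       [  0.        ,   0.        ,   1.        ]]), 'origin': array([ 0.39060322, -0.03150421,  0.77446992]), 'orientation': array([ 0.70776576, -0.70100287,  0.05439933, -0.06858078])}
wrist {'mtx': array([[301.3054499 ,   0.        , 245.58293454],
       [  0.        , 301.3054499 , 195.32643941],
       [  0.        ,   0.        ,   1.        ]]), 'origin': array([ 0.33402588, -0.59107882,  0.38349875]), 'orientation': array([ 0.81981989, -0.54923703, -0.09075763,  0.13415322])}
```

View pics/scene0.png

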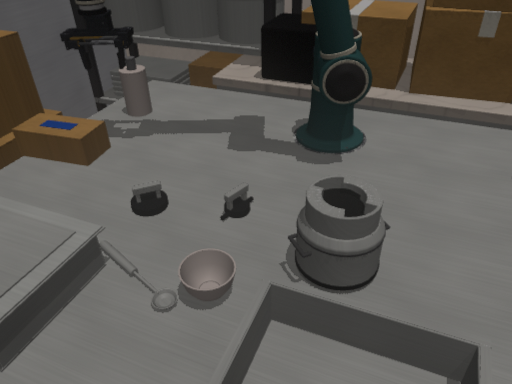

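View pics/top0.png

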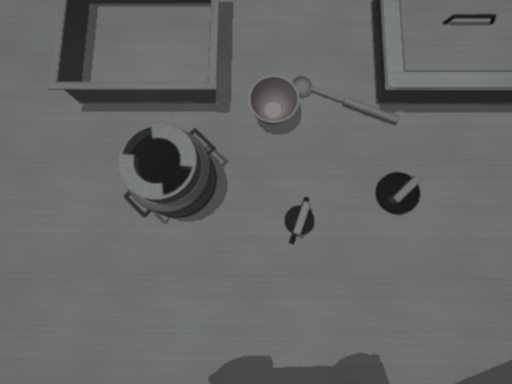

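View pics/wrist0.png

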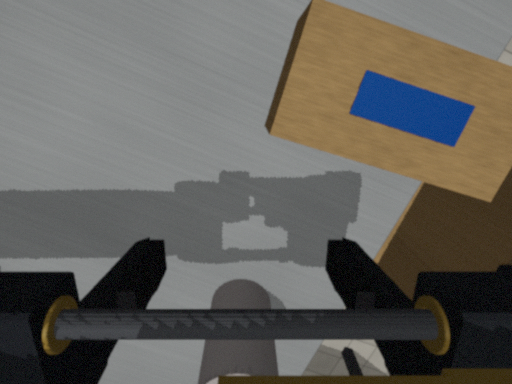

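The scene view shows the pinned stopper at about (237,205), the plain one at (150,202) and the carrier at (342,230). In the top view the pinned stopper is at (299,220), the plain one at (398,193) and the rim at about (158,160). I'll enlarge these for measuring.

Run:
```python
import cv2,numpy as np
t=cv2.imread("pics/top0.png"); s=cv2.imread("pics/scene0.png")
def crop(im,x,y,w,h,k): 
    c=cv2.resize(im[y:y+h,x:x+w],None,fx=k,fy=k,interpolation=cv2.INTER_CUBIC); return np.clip(c.astype(float)*1.6,0,255).astype(np.uint8)
a=crop(t,110,115,120,110,5);b=crop(t,260,180,80,80,6)
cv2.imwrite("pics/top_carr.png",a);cv2.imwrite("pics/top_stop.png",b)
cv2.imwrite("pics/sc_carr.png",crop(s,280,170,120,110,5));cv2.imwrite("pics/sc_stop.png",crop(s,205,170,70,60,8))
```

```text
(no output)
```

View pics/top_carr.png

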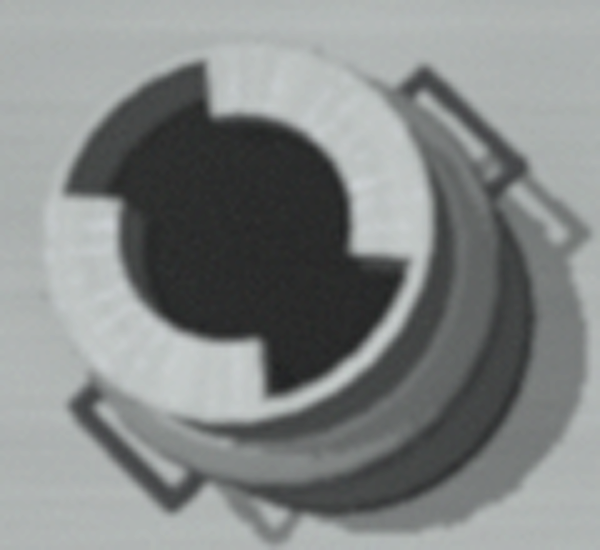

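View pics/top_stop.png

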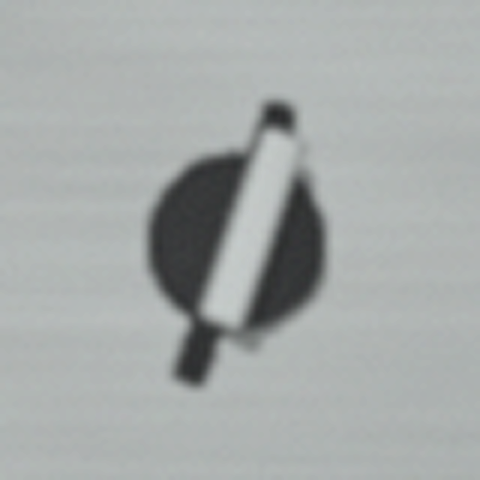

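View pics/sc_carr.png

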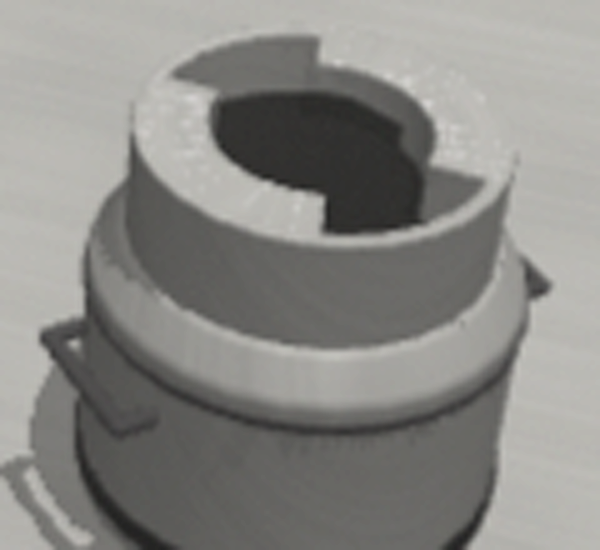

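View pics/sc_stop.png

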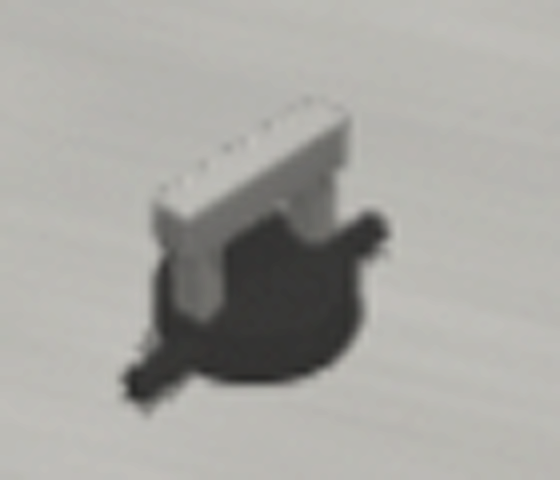

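```bash
cat > h.py <<'E'
import numpy as np
from scipy.spatial.transform import Rotation as R
def proj(P,c):
    p=R.from_quat(c["orientation"]).inv().apply(np.asarray(P)-c["origin"])
    q=p@c["mtx"].T; return q[:,:2]/q[:,2:]
def ray(uv,c):
    d=np.linalg.inv(c["mtx"])@np.array([uv[0],uv[1],1.]); d=R.from_quat(c["orientation"]).apply(d)
    return c["origin"],d/np.linalg.norm(d)
def tri(rs):
    A=0;b=0
    for o,d in rs:
        M=np.eye(3)-np.outer(d,d);A=A+M;b=b+M@o
    return np.linalg.solve(A,b)
def un(p,x0,y0,k): return (np.asarray(p,float)+.5)/k-.5+np.array([x0,y0])
E
python3 - <<'E'
from h import *
from cell import eyes
from scipy.optimize import least_squares
T=eyes.get_calibration("top");S=eyes.get_calibration("scene")
# points
ct=un([(212,118),(208,62),(120,197),(66,193),(350,255),(410,262),(262,340),(268,397)],110,115,5)
cs=un([(215,97),(172,78),(318,65),(318,38),(325,197),(325,235),(430,165),(485,180)],280,170,5)
st=un([(272,128),(302,138),(242,330),(200,318)],260,180,6)
ss=un([(312,97),(350,118),(155,202),(190,220)],205,170,8)
pt=un([(278,105),(190,382)],260,180,6);ps=un([(380,230),(135,385)],205,170,8)
def ci(rad,a,o): 
    a=np.asarray(a); return np.c_[o[0]+rad*np.cos(a),o[1]+rad*np.sin(a),np.full(len(a),o[2])]
def carr(p):
    a=p[3]+np.radians([34,34,-34,-34,146,146,-146,-146]);rr=np.tile([.042,.064],4)
    return np.c_[p[0]+rr*np.cos(a),p[1]+rr*np.sin(a),np.full(8,p[2])]
from scipy.optimize import linear_sum_assignment
def fit(model,obs,p0):
    def res(p,assign=None):
        out=[]
        for c,o in obs:
            q=proj(model(p),c);D=np.linalg.norm(q[:,None]-o[None],axis=2);i,j=linear_sum_assignment(D**2)
            out.append((q[i]-o[j]).ravel())
        return np.concatenate(out)
    best=None
    for y in np.arange(-1.5,1.6,.3):
        s=least_squares(res,list(p0)+[y])
        if best is None or s.cost<best.cost: best=s
    return best.x,np.sqrt(2*best.cost/len(best.fun))
def bar(p):
    L=np.array([[.035,.008],[.035,-.008],[-.035,.008],[-.035,-.008]]);c,s=np.cos(p[3]),np.sin(p[3])
    return np.c_[p[0]+c*L[:,0]-s*L[:,1],p[1]+s*L[:,0]+c*L[:,1],np.full(4,p[2])]
def g(uv,c,z):
    o,d=ray(uv,c);return o+d*(z-o[2])/d[2]
print("carrier",fit(carr,[(T,ct),(S,cs)],g((158,160),T,.17)))
print("carrier top",fit(carr,[(T,ct)],g((158,160),T,.17)))
print("bar",fit(bar,[(T,st),(S,ss)],g((302,218),T,.06)))
for a,b in [(0,0),(0,1),(1,0),(1,1)]: print("pin",a,b,tri([ray(pt[a],T),ray(ps[b],S)]))
for i in (0,1): print(g(pt[i],T,.008), g(ps[i],S,.008))
E
```

```text
carrier (array([0.55127999, 0.15330857, 0.17346677, 0.81219374]), np.float64(0.7928728527895581))
carrier top (array([0.55211968, 0.15385505, 0.17073104, 0.80286524]), np.float64(0.9154711330586719))
bar (array([ 0.46199679, -0.1162844 ,  0.06213426, -0.33311259]), np.float64(0.5545058908773848))
pin 0 0 [ 0.49347959 -0.0941531   0.06962152]
pin 0 1 [ 0.51325813 -0.13308966  0.00829305]
pin 1 0 [ 0.4113384  -0.09845568  0.00563953]
pin 1 1 [ 0.42930907 -0.13887364 -0.05748262]
[ 0.51306134 -0.13253039  0.008     ] [ 0.41402272 -0.09594617  0.008     ]
[ 0.41169071 -0.09938965  0.008     ] [ 0.5130391  -0.13392329  0.008     ]
```

The two-view fit puts the bar top at (0.462, -0.116, 0.062) with yaw -0.333. The pins agree: centre (0.4623, -0.1158), height about 0.007, 107.6 mm long, yaw -0.327. The rim is at (0.551, 0.153, 0.173) with yaw 0.81. These match the given heights to within 3 mm. I'll approach now and turn the jaws to yaw 2.81, which keeps the last joint in range for the later turn.

Request:
move_arm(
  plan=[
    [1,[5,10,20],0.1],
    [1,[15,35,10],0.18],
    [1,[16,39,0],0.18],
    [1,[16,42,0],0.18],
    [1,[16,42,0],0.18],
    [1,[16,42,0],0.18],
    [1,[16,42,-10],0.18],
    [1,[16,42,-10],0.18],
    [1,[16,42,-10],0.18],
    [1,[16,42,-10],0.18],
    [1,[16,42,-10],0.18],
    [1,[16,42,-10],0.18],
    [1,[16,38,-10],0.18],
    [1,[9,8,-10],0.158],
    [1,[0,0,0],0],
  ],
)

```text
t: 2.02
position: [0.4618, -0.1151, 0.2517]
eef_rot: [0.165, 0.986, 0.0, -0.001]
contact_force: [0.3, 0.8, -0.0]
gripper_width: 1.001
```

Run:
```python
from h import *
from cell import eyes,status
import cv2
st=status.read_state();print(st["t"],st["position"],st["eef_rot"],2*np.arctan2(st["eef_rot"][1],st["eef_rot"][0]),st["joint_positions"],st["contact_force"])
c=eyes.get_calibration("wrist");im=eyes.read_camera("wrist")[:,:,::-1].copy()
x,y,a=.4622,-.1160,-.331
d=np.array([np.cos(a),np.sin(a),0]);n=np.array([-d[1],d[0],0])
o=np.array([x,y,0])
P=[o+s*.035*d+t*.008*n+[0,0,.065] for s in(1,-1) for t in (1,-1)]+[o+s*.054*d+[0,0,.008] for s in (1,-1)]
big=cv2.resize(im,None,fx=1.5,fy=1.5)
for q in proj(P,c): cv2.circle(big,tuple(int(v) for v in (q+.5)*1.5),3,(0,0,255),1)
cv2.imwrite("pics/w1.png",big);print(proj(P,c))
```

```text
2.025 [ 0.46175105 -0.11513419  0.25165777] [ 1.65449530e-01  9.86217596e-01  1.04471520e-04 -1.13813846e-03] 2.809164823108661 [-2.96655193e-01 -7.73483733e-02  2.07238141e+00 -9.74591761e-05
  1.14884373e+00 -1.53498367e+00] [ 0.32308935  0.75985602 -0.00482578]
[[252.56478873 223.87641999]
 [236.09414455 223.9034117 ]
 [252.9622353  152.26157291]
 [235.14165981 152.2979407 ]
 [244.62938312 218.99685985]
 [244.29795005 124.65058604]]
```

View pics/w1.png

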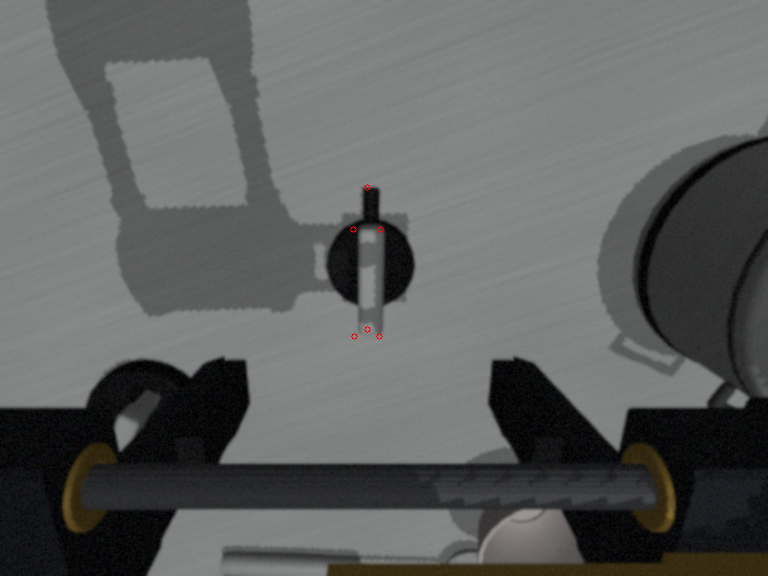

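The wrist view shows the stopper at (370,263), with its bar at columns 357–383. That is within about 2 mm of the prediction and central between the fingers, and the plain stopper at (140,400) is clear. Descending and gripping.

Request:
move_arm(
  plan=[
    [1,[0,0,-40],0],
    [1,[0,0,-50],0],
    [1,[0,0,-40],0],
    [1,[0,0,-15],0],
    [1,[0,0,-6],0],
    [1,[0,0,0],0],
    [-1,[0,0,0],0],
    [-1,[0,0,0],0],
    [-1,[0,0,0],0],
    [-1,[0,0,0],0],
    [-1,[0,0,0],0],
    [-1,[0,0,0],0],
    [-1,[0,0,0],0],
  ],
)

```text
t: 3.7
position: [0.4621, -0.1161, 0.1016]
eef_rot: [0.166, 0.986, -0.0, -0.0]
contact_force: [-0.6, -0.8, -0.8]
gripper_width: 0.23
```

Request:
move_arm(
  plan=[
    [-1,[0,0,0],0],
    [-1,[0,0,0],0],
    [-1,[0,0,0],0],
    [-1,[0,0,0],0],
  ],
)

```text
t: 4.2
position: [0.4621, -0.116, 0.1017]
eef_rot: [0.166, 0.986, 0.0, -0.0]
contact_force: [0.4, 1.6, -0.5]
gripper_width: 0.177
```

The opening is now 0.177 × 88 = 15.6 mm, so the bar is held. I'll lift and stop where the wrist camera stands over the neck, to refine its pose.

Request:
move_arm(
  plan=[
    [-1,[0,0,20],0],
    [-1,[0,0,45],0],
    [-1,[0,0,50],0],
    [-1,[0,0,50],0],
    [-1,[8,12,45],0],
    [-1,[20,28,20],0],
    [-1,[30,42,0],0],
    [-1,[30,42,0],0],
    [-1,[30,42,0],0],
    [-1,[30,42,0],0],
    [-1,[15,20,0],0],
    [-1,[5,8,0],0],
    [-1,[0,0,0],0],
    [-1,[0,0,0],0],
  ],
)

```text
t: 5.95
position: [0.6295, 0.1188, 0.3315]
eef_rot: [0.166, 0.986, -0.0, -0.0]
contact_force: [-0.4, -0.0, -3.1]
gripper_width: 0.178
```

Run:
```python
from h import *
from cell import eyes,status
import cv2
st=status.read_state();print(st["t"],st["position"],2*np.arctan2(st["eef_rot"][1],st["eef_rot"][0]),st["joint_positions"],st["contact_force"],st["gripper_width"])
c=eyes.get_calibration("wrist");np.save("wc2.npy",c,allow_pickle=True);im=eyes.read_camera("wrist")[:,:,::-1].copy()
cv2.imwrite("pics/w2raw.png",im)
p=[.5513,.1533,.1755,.81]
a=p[3]+np.radians([34,34,-34,-34,146,146,-146,-146]);rr=np.tile([.042,.064],4)
P=np.c_[p[0]+rr*np.cos(a),p[1]+rr*np.sin(a),np.full(8,p[2])]
big=np.clip(cv2.resize(im,None,fx=1.5,fy=1.5)*1.5,0,255).astype(np.uint8)
for q in proj(P,c): cv2.circle(big,tuple(int(v) for v in (q+.5)*1.5),3,(0,0,255),1)
cv2.imwrite("pics/w2.png",big)
```

```text
5.95 [0.62947291 0.11877831 0.33146   ] 2.807957262211461 [ 1.47882479e-01  1.84060579e-01  1.64766096e+00 -6.26265537e-04
  1.31087764e+00 -1.08911720e+00] [-3.65458228e-01 -3.86650136e-04 -3.08080776e+00] 0.17832657306930674
```

View pics/w2.png

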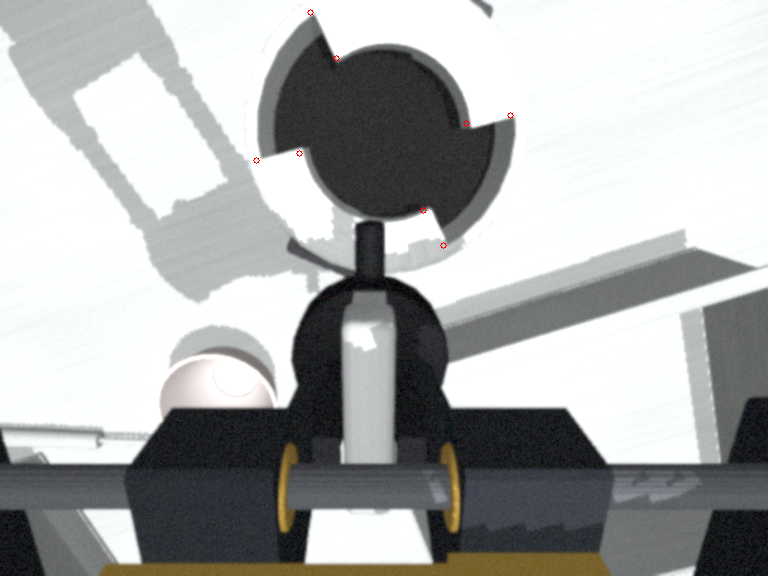

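The wrist view agrees with the fitted rim. Corners fall within about 5 px, with a mean offset of about 1.7 mm to the image right, the same bias as seen at the stopper. The held stopper's pin is straight at column 370. Now to move over the neck, align and lower to just above the rim.

Request:
move_arm(
  plan=[
    [-1,[-8,4,0],0.1],
    [-1,[-12,5,0],0.18],
    [-1,[-14,6,0],0.18],
    [-1,[-14,6,0],0.18],
    [-1,[-14,7,0],0.18],
    [-1,[-10,5,0],0.18],
    [-1,[-5,2,0],0.142],
    [-1,[0,0,0],0],
    [-1,[0,0,-25],0],
    [-1,[0,0,-15],0],
    [-1,[0,0,-5],0],
    [-1,[0,0,0],0],
  ],
)

```text
t: 7.5
position: [0.5531, 0.1547, 0.2864]
eef_rot: [-0.393, 0.919, 0.0, -0.0]
contact_force: [0.0, 0.2, -2.7]
gripper_width: 0.177
```

Run:
```python
from h import *
from cell import eyes,status
import cv2
st=status.read_state();print(st["t"],st["position"],2*np.arctan2(st["eef_rot"][1],st["eef_rot"][0]),st["joint_positions"],st["contact_force"],st["gripper_width"])
for n in("wrist","scene"):
    im=eyes.read_camera(n)[:,:,::-1].copy()
    if n=="scene": im=cv2.resize(im[100:290,260:430],None,fx=3,fy=3,interpolation=cv2.INTER_CUBIC)
    cv2.imwrite(f"pics/{n}3.png",np.clip(im*1.6,0,255).astype(np.uint8))
```

```text
7.5 [0.55309893 0.15473791 0.28642044] 3.949993735393778 [ 2.29437644e-01  8.60286905e-02  1.84183060e+00 -3.22265914e-05
  1.21443793e+00 -2.14974851e+00] [ 0.03965746  0.23556631 -2.67900006] 0.17720755873939156
```

View pics/wrist3.png

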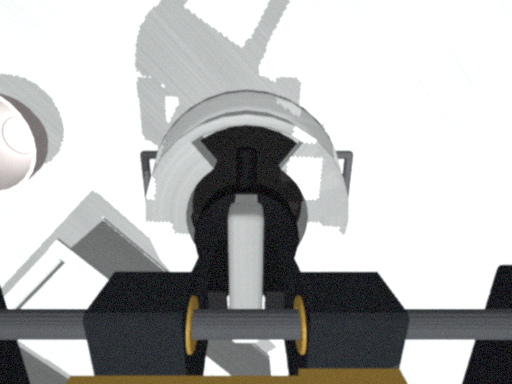

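View pics/scene3.png

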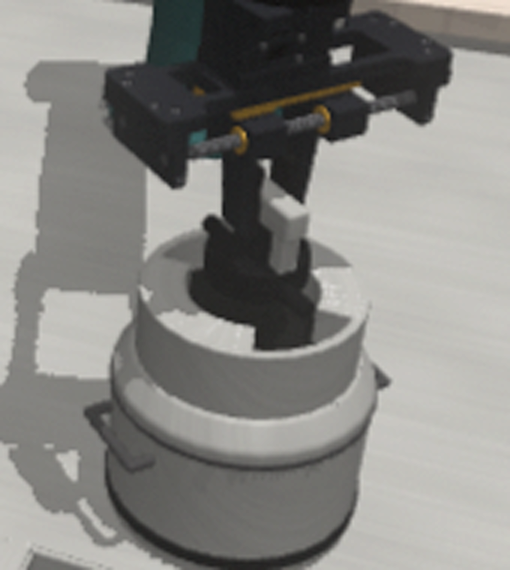

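In the wrist view the pin at column 247 is centred in the gap (columns 202–298). I'll lower it in and watch the force.

Request:
move_arm(
  plan=[
    [-1,[-1,-0.5,-12],0],
    [-1,[0,0,-12],0],
    [-1,[0,0,-5],0],
    [-1,[0,0,-4],0],
    [-1,[0,0,0],0],
  ],
)

```text
t: 8.22
position: [0.552, 0.1544, 0.2533]
eef_rot: [-0.394, 0.919, 0.0, -0.0]
contact_force: [-0.1, -0.3, -3.0]
gripper_width: 0.179
```

Request:
move_arm(
  plan=[
    [-1,[0,0,-2],0],
    [-1,[0,0,0],0],
  ],
)

```text
t: 8.48
position: [0.5522, 0.1544, 0.2519]
eef_rot: [-0.394, 0.919, -0.0, 0.0]
contact_force: [-0.1, 0.3, -3.1]
gripper_width: 0.175
```

Request:
move_arm(
  plan=[
    [-1,[0,0,-2],0],
    [-1,[0,0,0],0],
  ],
)

```text
t: 8.72
position: [0.5523, 0.1546, 0.2505]
eef_rot: [-0.394, 0.919, -0.0, 0.0]
contact_force: [-1.8, 0.9, 1.7]
gripper_width: 0.179
```

Request:
move_arm(
  plan=[
    [-1,[0,0,-2],0],
    [-1,[0,0,0],0],
  ],
)

```text
t: 8.98
position: [0.5523, 0.1545, 0.2483]
eef_rot: [-0.394, 0.919, 0.0, 0.0]
contact_force: [-2.5, 0.7, 3.8]
gripper_width: 0.176
```

Contact came at TCP z of about 0.2507 and the spring is now about 2.5 mm in, as expected. I'll press 2 mm more, then turn clockwise.

Request:
move_arm(
  plan=[
    [-1,[0,0,-1],0],
    [-1,[0,0,-1],0],
    [-1,[0,0,0],-0.08],
    [-1,[0,0,0],-0.1],
    [-1,[0,0,0],-0.1],
    [-1,[0,0,0],-0.1],
    [-1,[0,0,0],-0.1],
  ],
)

```text
t: 9.85
position: [0.5539, 0.1543, 0.247]
eef_rot: [-0.162, 0.987, -0.0, 0.002]
contact_force: [1.6, -0.2, 4.7]
gripper_width: 0.179
```

```bash
cat > s.py <<'E'
from cell import status
import numpy as np
st=status.read_state();e=st["eef_rot"];print(round(st["t"],2),st["position"].round(4),"psi",round(2*np.arctan2(e[1],e[0]),4),"F",st["contact_force"].round(1),"M",st["torque"].round(2),st["gripper_width"].round(3))
E
python3 s.py
```

```text
Traceback (most recent call last):
  File "s.py", line 3, in <module>
    st=status.read_state();e=st["eef_rot"];print(round(st["t"],2),st["position"].round(4),"psi",round(2*np.arctan2(e[1],e[0]),4),"F",st["contact_force"].round(1),"M",st["torque"].round(2),st["gripper_width"].round(3))
                                                                                                                                                                                            ^^^^^^^^^^^^^^^^^^^^^^^^^
AttributeError: 'float' object has no attribute 'round'
```

Turning freely. Continuing.

Request:
move_arm(
  plan=[
    [-1,[0,0,0],-0.1],
    [-1,[0,0,0],-0.1],
    [-1,[0,0,0],-0.1],
    [-1,[0,0,0],-0.1],
    [-1,[0,0,0],-0.1],
    [-1,[0,0,0],-0.1],
    [-1,[0,0,0],-0.1],
    [-1,[0,0,0],0],
  ],
)

```text
t: 10.85
position: [0.5537, 0.154, 0.2469]
eef_rot: [0.185, 0.983, 0.0, 0.002]
contact_force: [0.9, -1.1, 5.3]
gripper_width: 0.176
```

```bash
sed -i 's/.round(3))/)/' s.py; python3 s.py
```

```text
10.85 [0.5537 0.154  0.2469] psi 2.7702 F [ 0.9 -1.1  5.3] M [-0.29 -0.17  0.01] 0.17613945688818142
```

Request:
move_arm(
  plan=[
    [-1,[0,0,0],-0.06],
    [-1,[0,0,0],-0.06],
    [-1,[0,0,0],-0.04],
    [-1,[0,0,0],-0.03],
    [-1,[0,0,0],0],
  ],
)

```text
t: 11.48
position: [0.5535, 0.1536, 0.2468]
eef_rot: [0.276, 0.961, -0.0, 0.002]
contact_force: [-0.9, -3.0, 6.2]
gripper_width: 0.176
```

```bash
python3 s.py
```

```text
11.47 [0.5535 0.1536 0.2468] psi 2.5821 F [-0.9 -3.   6.2] M [-0.55 -0.06  0.47] 0.17613115494736845
```

Request:
move_arm(
  plan=[
    [-1,[0,0,0],-0.03],
    [-1,[0,0,0],-0.02],
    [-1,[0,0,0],0],
  ],
)

```text
t: 11.85
position: [0.5533, 0.1538, 0.2468]
eef_rot: [0.3, 0.954, -0.0, 0.002]
contact_force: [-0.1, -2.2, 6.3]
gripper_width: 0.179
```

```bash
python3 s.py
```

```text
11.85 [0.5533 0.1538 0.2468] psi 2.5328 F [-0.1 -2.2  6.3] M [-0.4   0.07  0.7 ] 0.178619695421396
```

Request:
move_arm(
  plan=[
    [-1,[0,0,0],-0.03],
    [-1,[0,0,0],0],
    [-1,[0,0,0],0],
  ],
)

```text
t: 12.22
position: [0.5532, 0.1538, 0.2468]
eef_rot: [0.314, 0.949, -0.0, 0.002]
contact_force: [-1.1, -0.6, 6.7]
gripper_width: 0.186
```

```bash
python3 s.py
```

```text
12.22 [0.5532 0.1538 0.2468] psi 2.5033 F [-1.1 -0.6  6.7] M [-0.37  0.06  0.86] 0.1856560755257466
```

Request:
move_arm(
  plan=[
    [-1,[0,0,0],-0.04],
    [-1,[0,0,0],0],
    [-1,[0,0,0],0],
  ],
)

```text
t: 12.6
position: [0.5534, 0.1537, 0.2468]
eef_rot: [0.333, 0.943, -0.0, 0.002]
contact_force: [-0.3, -3.8, 5.3]
gripper_width: 0.19
```

```bash
python3 s.py
python3 - <<'E'
from cell import eyes
import cv2,numpy as np
for n in("wrist","scene"):
    im=eyes.read_camera(n)[:,:,::-1].copy()
    if n=="scene": im=cv2.resize(im[100:290,260:430],None,fx=3,fy=3,interpolation=cv2.INTER_CUBIC)
    cv2.imwrite(f"pics/{n}4.png",np.clip(im*1.4,0,255).astype(np.uint8))
E
```

```text
12.6 [0.5534 0.1537 0.2468] psi 2.4635 F [-0.3 -3.8  5.3] M [-0.41 -0.05  0.86] 0.18978913212787274
```

View pics/wrist4.png

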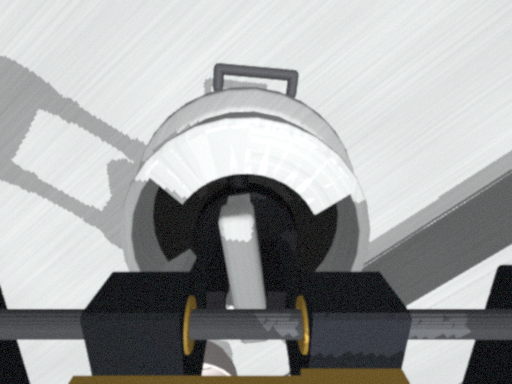

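View pics/scene4.png

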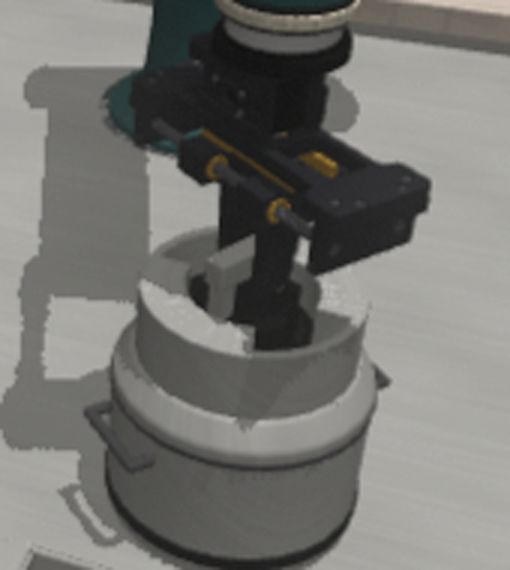

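The jaw opening crept up while the tool turned past 82 deg, the moment levelled off at 0.86 N m, and the bar now sits about 6 deg askew in the jaws. So the stopper stands against its stop at about 79–80 deg. Releasing and rising.

Request:
move_arm(
  plan=[
    [1,[0,0,0],0],
    [1,[0,0,0],0],
    [1,[0,0,0],0],
    [1,[0,0,0],0],
    [1,[0,0,0],0],
    [1,[0,0,0],0],
    [1,[0,0,0],0],
    [1,[0,0,20],0],
    [1,[0,0,40],0],
    [1,[0,0,40],0],
    [1,[0,-30,20],0],
    [1,[0,-50,0],0],
    [1,[0,-55,0],0],
    [1,[0,-55,0],0],
    [1,[0,-55,0],0],
    [1,[0,-55,0],0],
    [1,[0,-20,0],0],
    [1,[0,0,0],0],
  ],
)

```text
t: 14.95
position: [0.5522, -0.1664, 0.3666]
eef_rot: [0.335, 0.942, 0.0, 0.0]
contact_force: [-0.3, -0.0, 1.1]
gripper_width: 0.996
```

```bash
python3 s.py
python3 - <<'E'
from cell import eyes
import cv2,numpy as np
for n,(x,y,w,h) in {"top":(110,115,120,110),"scene":(280,160,120,120)}.items():
    im=eyes.read_camera(n)[:,:,::-1].copy()
    cv2.imwrite(f"pics/{n}5full.png",im)
    im=cv2.resize(im[y:y+h,x:x+w],None,fx=5,fy=5,interpolation=cv2.INTER_CUBIC)
    cv2.imwrite(f"pics/{n}5.png",np.clip(im*1.5,0,255).astype(np.uint8))
E
```

```text
14.95 [ 0.5522 -0.1664  0.3666] psi 2.4585 F [-0.3 -0.   1.1] M [ 0.03 -0.15 -0.03] 0.9962265817044695
```

View pics/top5.png

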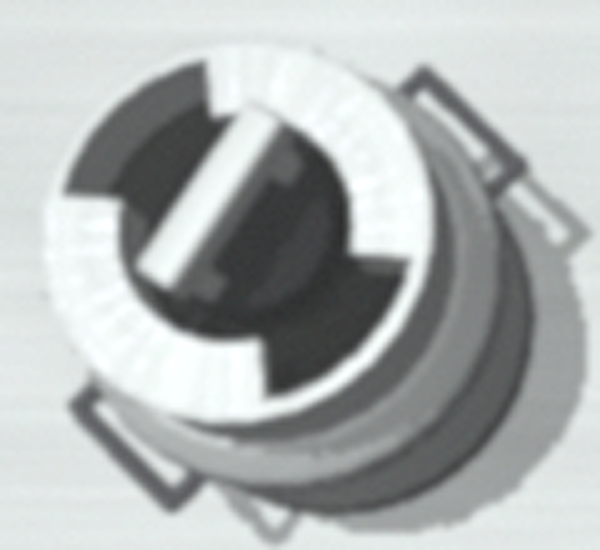

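View pics/scene5.png

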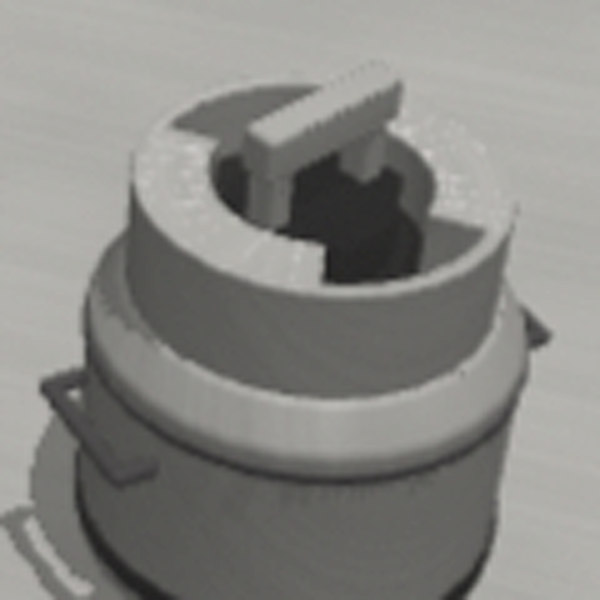

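View pics/top5full.png

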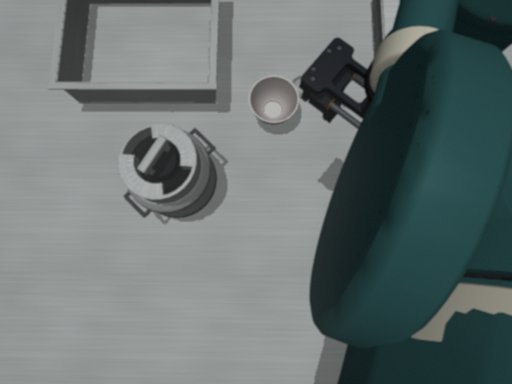

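Measuring the bar's yaw and height in the final pictures.

Run:
```python
from h import *
from cell import eyes
from scipy.optimize import least_squares
T=eyes.get_calibration("top");S=eyes.get_calibration("scene")
t=un([(248,102),(284,122),(172,292),(138,268)],110,115,5)
s=un([(375,60),(405,78),(268,150),(247,130)],280,160,5)
L=np.array([[.035,.008],[.035,-.008],[-.035,-.008],[-.035,.008]])
def bar(p):
    c,q=np.cos(p[3]),np.sin(p[3]);return np.c_[p[0]+c*L[:,0]-q*L[:,1],p[1]+q*L[:,0]+c*L[:,1],np.full(4,p[2])]
for o in range(4):
  for o2 in range(4):
    for f in (1,-1):
      f_=lambda p:np.r_[(proj(bar(p),T)-np.roll(t[::f],o,0)).ravel(),(proj(bar(p),S)-np.roll(s[::f],o2,0)).ravel()]
      r_=least_squares(f_,[.55,.153,.21,-.58])
      if r_.cost<20: print(o,o2,f,r_.x,r_.cost, "turn deg",np.degrees(.81-r_.x[3])%180)
# top-only yaw with z fixed
def g(uv,z):
    o,d=ray(uv,T);return o+d*(z-o[2])/d[2]
P=[g(u,.2115) for u in t]
m=(P[0]+P[1]-P[2]-P[3])/2; print(np.linalg.norm(m),np.mean(P,axis=0),np.degrees(.81-np.arctan2(m[1],m[0]))%180)
```

```text
0 2 1 [ 0.55302329  0.15178238  0.20805751 -0.5237608 ] 3.010574843461909 turn deg 76.4188649169337
2 0 1 [0.55302329 0.15178238 0.20805751 2.61783185] 3.0105748434616784 turn deg 76.41886483524668
0.06750026241348628 [0.55205886 0.15061416 0.2115    ] 76.46384905493306
```

The picture fit gives a turn of 76.4 deg, against 80 deg at the stop. That is near the measurement error but not conclusive, so I'll look straight down with the wrist camera. There is plenty of time.

Request:
move_arm(
  plan=[
    [1,[3,20,0],0],
    [1,[9,50,0],0],
    [1,[9,55,0],0],
    [1,[9,55,0],0],
    [1,[9,55,0],0],
    [1,[6,36,0],0],
    [1,[2,10,0],0],
    [1,[0,0,0],0],
    [1,[0,0,0],0],
  ],
)

```text
t: 16.18
position: [0.5988, 0.1149, 0.3657]
eef_rot: [0.334, 0.943, -0.0, -0.0]
contact_force: [-0.5, -0.8, 0.2]
gripper_width: 1.001
```

```bash
python3 s.py
python3 - <<'E'
from cell import eyes
import cv2,numpy as np
np.save("wc6.npy",eyes.get_calibration("wrist"),allow_pickle=True)
im=eyes.read_camera("wrist")[:,:,::-1].copy()
cv2.imwrite("pics/w6raw.png",im)
cv2.imwrite("pics/w6.png",np.clip(cv2.resize(im,None,fx=1.5,fy=1.5,interpolation=cv2.INTER_CUBIC)*1.3,0,255).astype(np.uint8))
E
```

```text
16.18 [0.5988 0.1149 0.3657] psi 2.4605 F [-0.5 -0.8  0.2] M [-0.02 -0.12  0.02] 1.0008626493937607
```

View pics/w6.png

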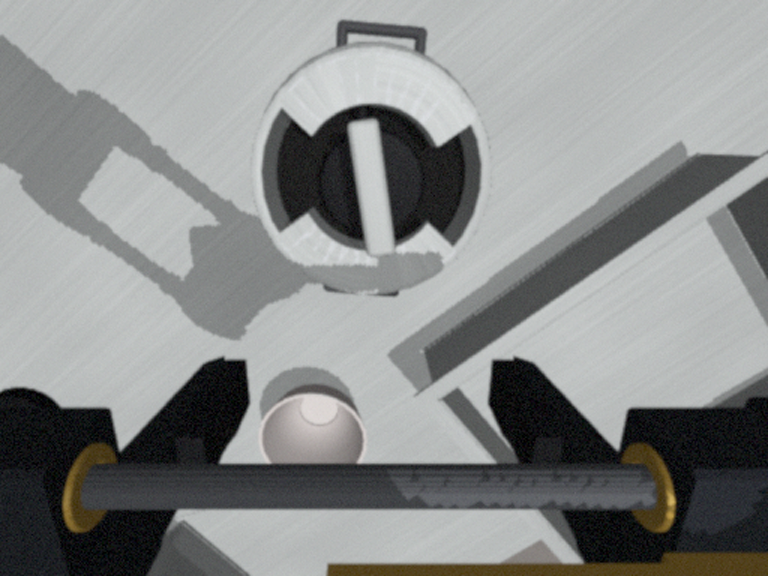

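Run:
```python
import cv2,numpy as np
im=cv2.imread("pics/w6raw.png")
cv2.imwrite("pics/w6c.png",np.clip(cv2.resize(im[20:190,165:330],None,fx=3.5,fy=3.5,interpolation=cv2.INTER_CUBIC)*1.1,0,255).astype(np.uint8))
```

```text
(no output)
```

View pics/w6c.png

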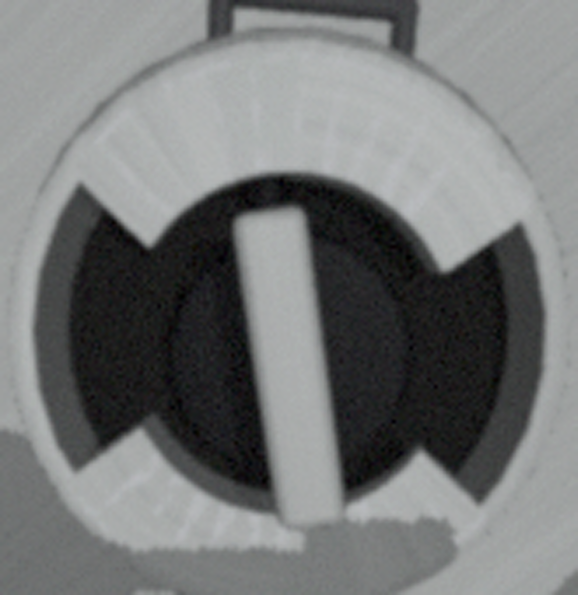

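Run:
```python
from h import *
c=np.load("wc6.npy",allow_pickle=True).item()
def g(uv,z):
    o,d=ray(uv,c);return (o+d*(z-o[2])/d[2])[:2]
U=lambda l:un(l,165,20,3.5)
i=np.array([g(u,.1755) for u in U([(150,248),(442,272),(145,425),(418,452)])])
o=np.array([g(u,.1755) for u in U([(82,186),(524,225),(78,470),(480,500)])])
b=np.array([g(u,.2115) for u in U([(234,218),(304,208),(283,525),(343,515)])])
for q in(i,o):
    m=(q[1]+q[3]-q[0]-q[2]);print("gap yaw",np.arctan2(m[1],m[0])%np.pi,q.mean(0),np.linalg.norm(q-q.mean(0),axis=1))
    m=(q[0]+q[1]-q[2]-q[3]);print("perp yaw-90",(np.arctan2(m[1],m[0])-np.pi/2)%np.pi)
m=b[0]+b[1]-b[2]-b[3];y=np.arctan2(m[1],m[0])%np.pi;print("bar",y,b.mean(0),np.linalg.norm(m)/2)
```

```text
gap yaw 0.8010022704323447 [0.55191028 0.15535402] [0.04192158 0.04205133 0.04126759 0.04190283]
perp yaw-90 0.8077319061570591
gap yaw 0.81021625297736 [0.55219108 0.15591856] [0.06332952 0.06358372 0.06317329 0.06251907]
perp yaw-90 0.8023377577674498
bar 2.6075649097833606 [0.5535931 0.1546309] 0.06657851141332882
```

The wrist view independently gives a gap yaw of 0.805 and a bar yaw of 2.608, a turn of 76.7 deg. It is past 68 deg and so locked, but maybe 3 deg short of the stop. I'll regrip squarely and push clockwise again to find out.

Request:
move_arm(
  plan=[
    [1,[-12,10,0],0.05],
    [1,[-20,17,0],0.05],
    [1,[-12,10,0],0.047],
    [1,[-2,2,0],0],
    [1,[0,0,-35],0],
    [1,[0,0,-45],0],
    [1,[0,0,-28],0],
    [1,[0,0,-10],0],
    [1,[0,0,0],0],
    [-1,[0,0,0],0],
    [-1,[0,0,0],0],
    [-1,[0,0,0],0],
    [-1,[0,0,0],0],
    [-1,[0,0,0],0],
    [-1,[0,0,0],0],
    [-1,[0,0,0],0],
    [-1,[0,0,0],0],
    [-1,[0,0,0],0],
    [-1,[0,0,0],0],
    [-1,[0,0,0],0],
  ],
)

```text
t: 18.73
position: [0.553, 0.1542, 0.2476]
eef_rot: [0.264, 0.965, -0.0, -0.0]
contact_force: [-1.3, -1.6, -0.2]
gripper_width: 0.175
```

```bash
python3 s.py
```

```text
18.73 [0.553  0.1542 0.2476] psi 2.6078 F [-1.3 -1.6 -0.2] M [-0.33 -0.    0.12] 0.17513670513267182
```

Request:
move_arm(
  plan=[
    [-1,[0,0,-0.5],0],
    [-1,[0,0,0],-0.03],
    [-1,[0,0,0],0],
    [-1,[0,0,0],0],
  ],
)

```text
t: 19.23
position: [0.5531, 0.1543, 0.2475]
eef_rot: [0.278, 0.961, -0.0, 0.0]
contact_force: [-4.2, -2.6, 4.6]
gripper_width: 0.179
```

```bash
python3 s.py
```

```text
19.23 [0.5531 0.1543 0.2475] psi 2.5783 F [-4.2 -2.6  4.6] M [-0.51  0.33  0.48] 0.17910271578915016
```

Request:
move_arm(
  plan=[
    [-1,[0,0,0],-0.03],
    [-1,[0,0,0],0],
    [-1,[0,0,0],0],
  ],
)

```text
t: 19.6
position: [0.5532, 0.1543, 0.2475]
eef_rot: [0.292, 0.956, -0.0, 0.0]
contact_force: [-3.1, -3.2, 5.4]
gripper_width: 0.181
```

```bash
python3 s.py
```

```text
19.6 [0.5532 0.1543 0.2475] psi 2.5483 F [-3.1 -3.2  5.4] M [-0.51  0.35  0.71] 0.1805296745718943
```

Request:
move_arm(
  plan=[
    [-1,[0,0,0],-0.03],
    [-1,[0,0,0],0],
    [-1,[0,0,0],0],
  ],
)

```text
t: 19.98
position: [0.5533, 0.1542, 0.2475]
eef_rot: [0.306, 0.952, -0.0, 0.0]
contact_force: [-2.9, -3.2, 4.5]
gripper_width: 0.184
```

```bash
python3 s.py
```

```text
19.98 [0.5533 0.1542 0.2475] psi 2.5188 F [-2.9 -3.2  4.5] M [-0.59  0.34  0.79] 0.18424400274248476
```

Resistance is stiff and immediate at the same angle, so it is a solid contact. There is also a side force of about 5 N towards (-x,-y), so one pin probably meets its stop before the other because the stopper sits 1–2 mm off centre. I'll shift the way it pushes while keeping the turning load.

Request:
move_arm(
  plan=[
    [-1,[-0.5,-0.5,0],0],
    [-1,[-0.5,-0.5,0],0],
    [-1,[0,0,0],0],
  ],
)

```text
t: 20.35
position: [0.553, 0.1538, 0.2476]
eef_rot: [0.307, 0.952, 0.001, 0.001]
contact_force: [2.2, -0.4, 2.5]
gripper_width: 0.182
```

```bash
python3 s.py
```

```text
20.35 [0.553  0.1538 0.2476] psi 2.5179 F [ 2.2 -0.4  2.5] M [-0.1  -0.47  0.78] 0.18245023538047525
```

Request:
move_arm(
  plan=[
    [-1,[-0.5,-0.7,0],0],
    [-1,[-0.5,-0.5,0],0],
    [-1,[0,0,0],0],
  ],
)

```text
t: 20.72
position: [0.5526, 0.1534, 0.2476]
eef_rot: [0.307, 0.952, 0.002, 0.002]
contact_force: [5.2, 3.4, 0.5]
gripper_width: 0.183
```

```bash
python3 s.py
```

```text
20.73 [0.5526 0.1534 0.2476] psi 2.5177 F [5.2 3.4 0.5] M [ 0.59 -1.08  0.75] 0.18324962683159107
```

The side force changed sign between the two shifts, so the first one centred it with both pins on their stops. I'll go back halfway, give a last push clockwise, release and rise.

Request:
move_arm(
  plan=[
    [-1,[0.5,0.6,-0.5],0],
    [-1,[0.3,0.3,-0.5],-0.02],
    [-1,[0,0,0],-0.02],
    [-1,[0,0,0],0],
    [-1,[0,0,0],0],
  ],
)

```text
t: 21.35
position: [0.5527, 0.1538, 0.2475]
eef_rot: [0.326, 0.945, 0.001, 0.001]
contact_force: [1.7, 2.4, 6.3]
gripper_width: 0.188
```

```bash
python3 s.py
```

```text
21.35 [0.5527 0.1538 0.2475] psi 2.4778 F [1.7 2.4 6.3] M [ 0.34 -0.44  0.82] 0.187872421455307
```

Request:
move_arm(
  plan=[
    [1,[0,0,0],0],
    [1,[0,0,0],0],
    [1,[0,0,0],0],
    [1,[0,0,0],0],
    [1,[0,0,0],0],
    [1,[0,0,0],0],
    [1,[0,0,0],0],
    [1,[0,0,20],0],
    [1,[0,0,40],0],
    [1,[0,0,40],0],
    [1,[15,-12,18],0],
    [1,[20,-17,0],0],
    [1,[12,-10,0],0],
    [1,[0,0,0],0],
    [1,[0,0,0],0],
  ],
)

```text
t: 23.22
position: [0.5984, 0.114, 0.3627]
eef_rot: [0.326, 0.945, -0.001, -0.001]
contact_force: [-0.5, -0.5, -0.5]
gripper_width: 0.998
```

```bash
python3 s.py
python3 - <<'E'
from cell import eyes
import cv2,numpy as np
np.save("wc7.npy",eyes.get_calibration("wrist"),allow_pickle=True)
im=eyes.read_camera("wrist")[:,:,::-1].copy()
cv2.imwrite("pics/w7raw.png",im)
cv2.imwrite("pics/w7c.png",np.clip(cv2.resize(im[20:190,165:330],None,fx=3.5,fy=3.5,interpolation=cv2.INTER_CUBIC)*1.1,0,255).astype(np.uint8))
E
```

```text
23.23 [0.5984 0.114  0.3627] psi 2.4773 F [-0.5 -0.5 -0.5] M [ 0.03 -0.14 -0.02] 0.9979860314849562
```

View pics/w7c.png

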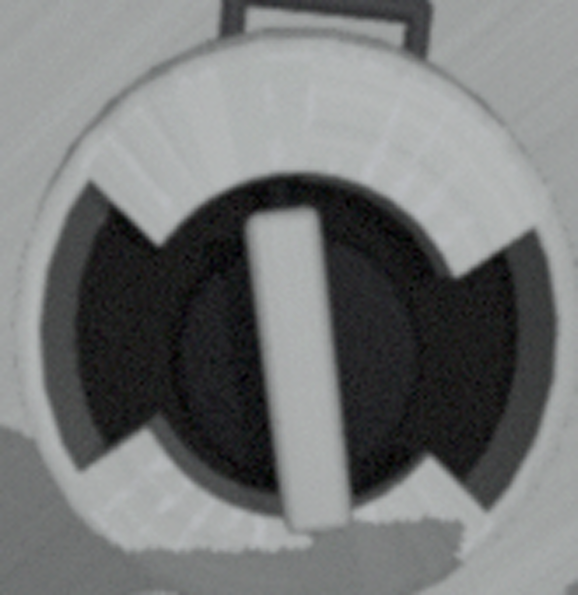

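Run:
```python
from h import *
c=np.load("wc7.npy",allow_pickle=True).item()
def g(uv,z):
    o,d=ray(uv,c);return (o+d*(z-o[2])/d[2])[:2]
U=lambda l:un(l,165,20,3.5)
i=np.array([g(u,.1755) for u in U([(160,247),(454,277),(152,424),(428,455)])])
o=np.array([g(u,.1755) for u in U([(92,184),(536,231),(82,470),(488,508)])])
b=np.array([g(u,.2115) for u in U([(246,218),(318,208),(290,530),(350,520)])])
for q in(i,o):
    m=(q[1]+q[3]-q[0]-q[2]);print("gap yaw",np.arctan2(m[1],m[0])%np.pi,q.mean(0))
    m=(q[0]+q[1]-q[2]-q[3]);print("perp yaw-90",(np.arctan2(m[1],m[0])-np.pi/2)%np.pi)
m=b[0]+b[1]-b[2]-b[3];y=np.arctan2(m[1],m[0])%np.pi;print("bar",y,b.mean(0),"turn",np.degrees(.8055-y)%180)
```

```text
gap yaw 0.8019418536529624 [0.55191065 0.15558451]
perp yaw-90 0.8124347881105267
gap yaw 0.8094217365862245 [0.55230093 0.15567185]
perp yaw-90 0.8043417209665606
bar 2.605655375745031 [0.55363967 0.15453972] turn 76.85869450202283
```

The turn is unchanged at 76.9 deg after a second firm push with both pins loaded equally, so this is the solid stop. The 3 deg difference goes down to measuring error or pin play. Compared with the same bias in the other height fits (about -2.7 mm), the bar top stands at about 0.211, which puts the seal about 4 mm down. The gripper is clear and the forces are about zero, so I'm handing in.

```bash
python3 s.py; python3 -c "
from cell import sign_off
print(sign_off())"
```

```text
23.27 [0.5983 0.1142 0.363 ] psi 2.4778 F [-0.1  0.4 -0.5] M [-0.   -0.17  0.03] 1.0007263584245387
the job is handed in; nothing more can be done
None
```

The carrier is closed and handed in at 23.3 s. I lowered the pinned stopper through the gaps, pressed it about 4 mm onto the seal, turned it clockwise until it met solid resistance, and released it.

**Turn angle:** this check does not quite agree with the text. The scene and top views gave 76.4 deg and the wrist view 76.7 deg, against the 80 deg stated for the stop. I regripped squarely, centred it until the side force was near zero and pushed again. The moment rose to about 0.8 N m and the jaws slipped on the bar, yet the angle stayed the same (76.9 deg). I took that as the stop, well past the 68 deg where the tabs run level.

**Seal:** the bar height, corrected for the 2–3 mm low reading seen in my other height fits, puts the seal about 4 mm down. The text gives 3.5 mm.

**At hand-in:** the gripper was open and clear above the carrier, with contact forces near zero. I never touched the plain stopper, though I did not take a separate last picture of it.

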